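# Unstack the solder reels into their dishes

### The arm

A 6-joint arm with a two-finger parallel gripper is mounted at the origin on the work surface. World frame = base frame: x ahead of the robot, y to its left, z up, the work surface at z = 0. Lengths are in mm, angles in rad, forces in N, time in s.
With the tool pointing down it reaches from about 400 to 925 mm from the base axis. Payload 12.5 kg.
Tool frame: the origin (TCP) lies between the finger pads; the fingertips stand 25 mm ahead of it and the grasp point (between the pads) lies 6 mm ahead of it; z points along the fingers, y is the line along which they close (so a half turn about z gives the same grasp; the last joint's range is limited). The gripper opens to 95 mm and grips with 3 to 60 N. Pads are 20 mm wide; open, the fingers measure 119 mm over their backs; the gripper's body (75 mm by 180 mm) begins 59 mm behind the grasp point.
Start: joints at [-1.403, 0.491, 1.559, -0, 1.092, -0.106], TCP at [169.017, -601.728, 239.661] pointing down, gripper open.
Joint ranges: [-3.1, 3.1], [-0.84, 2.19], [0.05, 2.79], [-1.13, 4.28], [0.06, 2.93], [-2.69, 2.69]. Speed limits (rad/s): [2.22, 2.22, 2.79, 3.14, 3.14, 3.14].

### API

Orientations are given as [roll, pitch, yaw] about the fixed x, y, z axes, in that order (R = Rz(yaw) Ry(pitch) Rx(roll)).
In Python, from cell import state, read_camera, job_done, cut_out gives the robot as it stands. The module is installed in compiled form; this text tells all that it offers.
- The arm moves only by the tool jog_arm, never from a script. Its argument "motion" is a list of rows, each a list of 2 entries, a list of its own where there are three numbers: the shift along the tool's x, y, z in mm, then the turn about the tool's z in rad. A call has 1 to 5 rows; each row is the pose to reach, as a shift and turn from the pose commanded when the call began, along the tool's axes at that moment; what a row does not reach only later rows make up. A row lasts 1/10 s, in which the tool goes at most 50 mm and 8.59 degrees, less where a joint would pass 70% of its speed; a pose out of reach is approached as far as the arm can. A call with a gripper value outside its range is refused whole. "grip" is the closure, from 0 (fully open) to 1 (shut), set as the call begins (left out, the last holds). The fingers move at their own pace and stop on an object; the grip force is fixed at half the most. Time passes only in rows, so rows that repeat a pose let the fingers close. It gives the time, the measured TCP pose, the force, the opening and the grip force at its end, in the units of the state.
- state(): the state, without advancing time (a new reading comes with each control period).
- read_camera(name): name is "scene" or "top"; returns a dict with "img" (420x560x3 uint8, blue, green, red), "vertical_fov" (degrees; the focal length in pixels is half the picture's height over the tangent of half this angle, whatever the lens; pixels are square), "cx", "cy" (the principal point, pixels), "k1" (the pictures are not rectified: a ray, as slopes to the right and down, at radius r is drawn at 1 + k1 r^2 times it, then the intrinsics apply), "extrinsics" (4x4, takes a point from camera to world coordinates). Camera axes: x right, y up, looking along -z (the intrinsics and any distortion apply to the point x, -y, -z); pixel columns grow to the right and rows downward; lengths in mm; the calibration is good to about 2 mm. A picture is of the moment at which its call begins. There is no depth.
- job_done(): hands the job in; it is judged then, once.
Trained networks look in a picture, given as the dict that the camera call returned (one of the last four; its "shot" number tells which), for a name from the list of things; names that differ only in an ending like _2 or _b are one class to them, and where a whole thing is asked for, a point or a joint stands for the part that bears it (a point fixed in the world has none). Each returns a list of dicts, best first, with "p" (0 to 1); they miss things now and then, are a little off and sometimes report something else, mostly with a low value. They report only what shows in the picture. A call takes as long as a camera call. They do not tell look-alikes from the thing itself.
- cut_out(name, picture): "region" (420x560 bool, what is visible of it) and "box" ([left, top, right, bottom] in pixels, round what is visible of it).
The state is a dict: "t": time; "joints": joint angles; "qvel": joint speeds; "tau": joint torques, N m; "eef_pos": TCP position; "tcp_rot": TCP orientation; "ft_force": force on the tool from outside, world axes, zero at the start; "moment": the same for the moment, N m; "opening": opening from 0.0 (shut) to 1.0 (fully open); "grip_force": force on a finger pad.
Only numpy, scipy, OpenCV 4.12 (cv2) and the standard library are available. Lean on these libraries where they do the work, as an engineer would, in place of code of your own. Each camera call takes 0.05 s, during which the arm holds its last target. There are 200 camera calls.

### The job

Two stacks of solder reels stand on the training bench, a small reel on top of each large one. Take the stacks apart and stand every reel upright and flat inside the dish whose rim has the colour of its flanges, setting it down rather than dropping it and never tipping a reel over. Leave the bottle and the aluminium cup where they stand.

Things in the scene. Friction and masses are not known exactly. Their poses are not given: they have to be found in the camera images.
- reel_red_mid (a point): Loose LARGE reel of solder wire, an upright cylinder with red flanges round silver wire: 62 mm in diameter, 52 mm high, 0.35 to 0.6 kg; at the start it stands on the bench with a small reel on top of it, so that only the outer ring of its top flange shows from above. The point is its centre, half-way up, on its axis; z is its axis (up). White and black spots mark the hub; the bore is not open. It belongs in the dish with the red rim.
- reel_blue_mid (a point): Loose LARGE reel of solder wire, an upright cylinder with blue flanges round silver wire: 62 mm in diameter, 52 mm high, 0.35 to 0.6 kg; at the start it stands on the bench with a small reel on top of it, so that only the outer ring of its top flange shows from above. The point is its centre, half-way up, on its axis; z is its axis (up). White and black spots mark the hub; the bore is not open. It belongs in the dish with the blue rim.
- reel_green_mid (a point): Loose SMALL reel of solder wire, an upright cylinder with green flanges round silver wire: 40 mm in diameter, 40 mm high, 0.14 to 0.24 kg; at the start it stands, about centred, on one of the two large reels (which one varies). The point is its centre, half-way up, on its axis; z is its axis (up). White and black spots mark the hub; the bore is not open. It belongs in the dish with the green rim.
- reel_yellow_mid (a point): Loose SMALL reel of solder wire, an upright cylinder with yellow flanges round silver wire: 40 mm in diameter, 40 mm high, 0.14 to 0.24 kg; at the start it stands, about centred, on one of the two large reels (which one varies). The point is its centre, half-way up, on its axis; z is its axis (up). White and black spots mark the hub; the bore is not open. It belongs in the dish with the yellow rim.
- dish_red_floor (a point): Round shallow dish with a red rim, fixed to the bench, for the red large reel: inside diameter 86 mm, grey floor 4 mm above the bench, rim 4 mm thick with its top 10 mm above the bench (6 mm above the floor), and outside the rim a flat flange in the same colour, 4 mm high, to 110 mm outside diameter. The point is the centre of its floor's upper face; z is up. Its place varies.
- dish_blue_floor (a point): Round shallow dish with a blue rim, fixed to the bench, for the blue large reel: inside diameter 86 mm, grey floor 4 mm above the bench, rim 4 mm thick with its top 10 mm above the bench (6 mm above the floor), and outside the rim a flat flange in the same colour, 4 mm high, to 110 mm outside diameter. The point is the centre of its floor's upper face; z is up. Its place varies.
- dish_green_floor (a point): Round shallow dish with a green rim, fixed to the bench, for the green small reel: inside diameter 64 mm, grey floor 4 mm above the bench, rim 4 mm thick with its top 10 mm above the bench (6 mm above the floor), and outside the rim a flat flange in the same colour, 4 mm high, to 88 mm outside diameter. The point is the centre of its floor's upper face; z is up. Its place varies.
- dish_yellow_floor (a point): Round shallow dish with a yellow rim, fixed to the bench, for the yellow small reel: inside diameter 64 mm, grey floor 4 mm above the bench, rim 4 mm thick with its top 10 mm above the bench (6 mm above the floor), and outside the rim a flat flange in the same colour, 4 mm high, to 88 mm outside diameter. The point is the centre of its floor's upper face; z is up. Its place varies.
- bottle: Bystander: clear dispenser bottle with a white cap, loose, 52 mm in diameter, 125 mm high, to one side of the work; origin at the centre of its underside. To be left standing where it is.
- cup: Bystander: small open aluminium cup, loose, 64 mm in diameter, 30 mm high, to the other side of the work; origin at the centre of its underside. To be left where it is.
Things that resemble listed ones, but are neither listed nor needed, are in the scene too. What is shaped like the part that bears dish_red_floor but pink or purple is not meant.

How it is judged:
By the outcome, as a careful person would: the job done as asked, in the order asked, and still so for the second after the job is handed in, with the robot touching nothing.
It also fails if it takes over 115 s, if anything falls off the work surface, if the arm or the gripper's body presses on something with over 40 N, if the wrist force passes 120 N, or if a joint passes its speed limit or range.

## Working session

There is one attempt and no reset: what is moved stays moved. The work goes in short steps, Python scripts to look and compute and a tool call to move; the robot and the scene stay as the last step left them, time stands still between calls to the robot, and variables do not carry over. Pictures are saved under pics/ and viewed, at most 14 in all, crops included, and the job is handed in when it is done.

Besides the shell and the picture viewer there is one more tool, called after "Call:" by a JSON object that holds its "op" and its "data". jog_arm: Moves the arm, as the interface text tells. Its arguments: {"type":"object","properties":{"motion":{"type":"array"},"grip":{"type":"number"}},"required":["motion"]}

```bash
mkdir -p pics; cat > h.py <<'E'
import numpy as np, cv2
from cell import state, read_camera, job_done, cut_out
def ray(c,u,v):
    f=210/np.tan(np.radians(c["vertical_fov"])/2)
    d=np.array([(u-c["cx"])/f,(v-c["cy"])/f]); s=d.copy()
    for _ in range(20): s=d/(1+c["k1"]*(s@s))
    E=np.array(c["extrinsics"]); return E[:3,3],E[:3,:3]@np.array([s[0],-s[1],-1])
def at(c,u,v,z):
    o,d=ray(c,u,v); return (o+d*(z-o[2])/d[2])[:2]
def proj(c,p):
    f=210/np.tan(np.radians(c["vertical_fov"])/2)
    E=np.array(c["extrinsics"]); q=E[:3,:3].T@(np.array(p)-E[:3,3])
    s=np.array([q[0],-q[1]])/-q[2]; s=s*(1+c["k1"]*(s@s)); return s*f+[c["cx"],c["cy"]]
E
python3 - <<'E'
from h import *
s=state();print(s["t"],s["eef_pos"],s["tcp_rot"],s["opening"])
for n in("top","scene"):
    c=read_camera(n);cv2.imwrite(f"pics/{n}0.png",c["img"])
    print(n,np.round(c["extrinsics"],2).tolist(),c["vertical_fov"],c["k1"])
    for k in ["reel_red_mid","reel_blue_mid","reel_green_mid","reel_yellow_mid","dish_red_floor","dish_blue_floor","dish_green_floor","dish_yellow_floor","bottle","cup"]:
        print(k,[(round(r["p"],2),np.round(r["box"]).tolist(),int(r["region"].sum())) for r in cut_out(k,c)][:3])
E
```

```text
0.0 [ 168.97046574 -601.49025763  239.05954856] [-3.14045431e+00 -1.35408513e-04  2.73764267e-01] 1.0022080291843534
top [[0.02, 1.0, -0.06, 503.1], [-1.0, 0.02, 0.02, 9.74], [0.02, 0.06, 1.0, 1225.56], [0.0, 0.0, 0.0, 1.0]] 45.6880484590935 0.05309487037512372
reel_red_mid [(0.62, [154.0, 247.0, 172.0, 270.0], 325), (0.53, [157.0, 247.0, 183.0, 271.0], 325)]
reel_blue_mid [(0.68, [345.0, 169.0, 374.0, 197.0], 347)]
reel_green_mid [(0.79, [152.0, 253.0, 172.0, 270.0], 260)]
reel_yellow_mid [(0.84, [358.0, 172.0, 376.0, 190.0], 271), (0.67, [266.0, 158.0, 299.0, 196.0], 1012)]
dish_red_floor [(0.98, [242.0, 230.0, 291.0, 277.0], 1614), (0.94, [170.0, 289.0, 217.0, 334.0], 1703), (0.89, [93.0, 255.0, 137.0, 309.0], 1752)]
dish_blue_floor [(0.62, [154.0, 246.0, 184.0, 274.0], 307), (0.6, [157.0, 163.0, 198.0, 207.0], 1592)]
dish_green_floor [(0.75, [368.0, 236.0, 401.0, 272.0], 987)]
dish_yellow_floor [(0.9, [264.0, 157.0, 298.0, 198.0], 1078)]
bottle [(0.6, [88.0, 196.0, 116.0, 219.0], 593), (0.59, [356.0, 172.0, 378.0, 190.0], 282), (0.41, [155.0, 160.0, 200.0, 208.0], 1575)]
cup [(0.
[... 202 characters left out ...]
ed_mid [(0.71, [359.0, 159.0, 386.0, 188.0], 454)]
reel_blue_mid [(0.81, [186.0, 250.0, 222.0, 287.0], 568)]
reel_green_mid [(0.64, [370.0, 149.0, 389.0, 169.0], 281)]
reel_yellow_mid [(0.67, [188.0, 239.0, 213.0, 268.0], 476)]
dish_red_floor [(0.87, [271.0, 182.0, 309.0, 214.0], 1157), (0.74, [312.0, 138.0, 349.0, 165.0], 833), (0.69, [293.0, 298.0, 348.0, 347.0], 2177)]
dish_blue_floor [(0.73, [186.0, 246.0, 222.0, 287.0], 618), (0.66, [370.0, 213.0, 418.0, 251.0], 1283)]
dish_green_floor [(0.82, [153.0, 206.0, 186.0, 235.0], 730)]
dish_yellow_floor [(0.62, [272.0, 241.0, 311.0, 280.0], 1010)]
bottle [(0.65, [429.0, 161.0, 460.0, 209.0], 799)]
cup [(0.63, [92.0, 238.0, 122.0, 263.0], 513)]
```

View pics/top0.png

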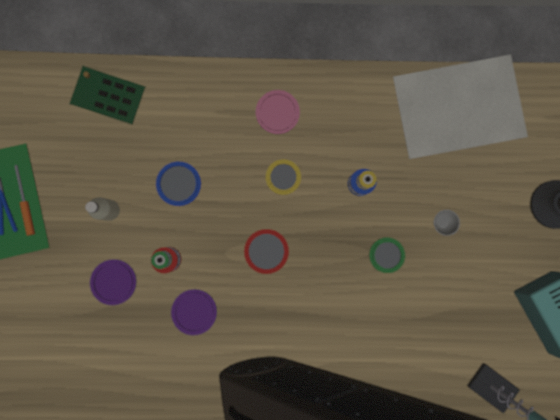

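View pics/scene0.png

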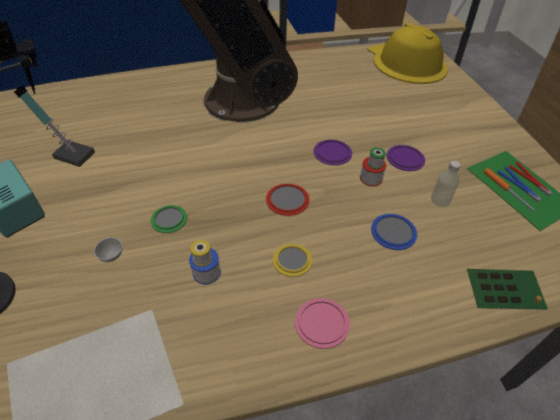

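The top view shows four candidates for the red dish: red at (266,251), purple at (113,282) and (194,312), and pink at (278,112). Only (266,251) has a true red rim round a grey floor. The red and green stack is at about (163,260) and the blue and yellow stack at about (363,181). I'll measure by rim colour and confirm on an enlarged crop.

```bash
cat > m.py <<'E'
from h import *
# hue ranges (opencv)
H={"red":(172,8),"blue":(105,125),"green":(50,85),"yellow":(20,33)}
def mask(img,col,box):
    h=cv2.cvtColor(img,cv2.COLOR_BGR2HSV); a,b=H[col]; hh=h[...,0]
    m=((hh>=a)&(hh<=b)) if a<b else ((hh>=a)|(hh<=b))
    m&=(h[...,1]>110)&(h[...,2]>40); o=np.zeros_like(m); l,t,r,q=[int(x) for x in box]; o[t:q,l:r]=m[t:q,l:r]; return o
def ell(m):
    cs,_=cv2.findContours(m.astype(np.uint8),cv2.RETR_EXTERNAL,cv2.CHAIN_APPROX_NONE)
    p=max(cs,key=len); return cv2.fitEllipse(cv2.convexHull(p))
E
python3 - <<'E'
from m import *
B={"top":{"red":(236,224,297,284),"blue":(150,155,206,213),"green":(362,230,410,278),"yellow":(258,152,306,202)},
"scene":{"red":(260,177,315,220),"blue":(364,208,424,256),"green":(146,200,192,240),"yellow":(266,238,318,281)}}
C={}
for n in B:
    c=C[n]=read_camera(n)
    for k,b in B[n].items():
        m=mask(c["img"],k,b);e=ell(m);print(n,k,m.sum(),np.round(e[0],1),np.round(e[1],1),np.round(at(c,*e[0],5),1))
t=C["top"]["img"]; s=C["scene"]["img"]
f=lambda i,x,y:cv2.resize(i[y:y+60,x:x+60],(390,290),interpolation=cv2.INTER_CUBIC)
cv2.imwrite("pics/crop1.png",np.vstack([np.hstack([f(t,135,230),f(t,335,152)]),np.hstack([f(s,345,138),f(s,175,232)])]))
t=C["top"]["img"]
E
```

```text
top red 592 [265.9 251. ] [44.5 45. ] [474.6  26. ]
top blue 483 [178.  183.4] [43.1 43.5] [636.1 244. ]
top green 226 [386.7 254.8] [32.6 33.3] [ 470.6 -269.1]
top yellow 469 [282.8 176.6] [35.7 35.8] [657.9 -12.1]
scene red 466 [287.2 199.1] [31.9 43.4] [477.3  24.5]
scene blue 453 [393.7 231.4] [33.6 45.7] [639.4 241.9]
scene green 209 [168.5 218.9] [24.9 35.1] [ 472.9 -269.8]
scene yellow 580 [292.  259.8] [33.5 40.5] [659.5 -13.8]
```

View pics/crop1.png

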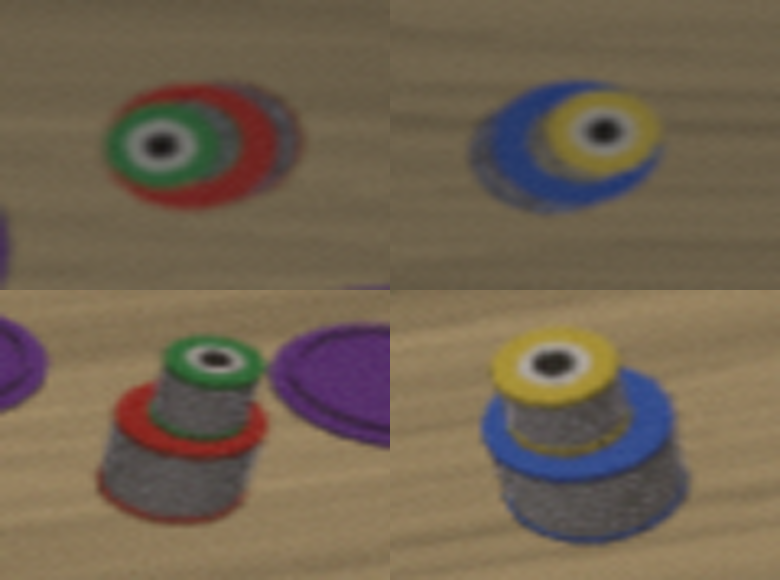

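The crop confirms green on red and yellow on blue. In the top view the green hub is at (159.6,260.2), the red ring at (164.8,260.2), the yellow hub at (367.8,179.1) and the blue ring at (363.6,182.4). In the scene view the green hub is at (377.8,151.9) and the yellow hub at (200.1,247.1).

```bash
python3 - <<'E'
from m import *
t=read_camera("top");s=read_camera("scene")
for n,c,u,v,z in [("G",t,159.6,260.2,92),("G",s,377.8,151.9,92),("Y",t,367.8,179.1,92),("Y",s,200.1,247.1,92),("R",t,164.8,260.2,52),("B",t,363.6,182.4,52)]: print(n,np.round(at(c,u,v,z),1))
for n,c,k,b in [("R",t,"red",(140,235,195,285)),("B",t,"blue",(335,155,395,210)),("R",s,"red",(350,155,395,175)),("B",s,"blue",(180,248,225,272)),("cup",t,0,(435,212,457,236)),("bot",t,0,(88,196,116,219))]:
    if k: e=ell(mask(c["img"],k,b));print(n,e[1],np.round(at(c,*e[0],52),1))
for u,v in ((378,157),(202,253)):pass
print("cup",at(t,446,224,25),"bottle foot", at(s,442,199,0))
E
```

```text
G [452.4 263.1]
G [452.7 264.6]
Y [ 644.8 -205.2]
Y [ 644.9 -204.2]
R [450.7 260.1]
B [ 641.7 -202.9]
R (26.088382720947266, 26.26387596130371) [451.6 262. ]
B (23.245128631591797, 24.276947021484375) [ 643.8 -200. ]
R (16.333698272705078, 23.20895004272461) [453.5 261.4]
B (23.019859313964844, 28.94358253479004) [ 646.4 -202.5]
cup [ 547.70197674 -406.84179958] bottle foot [566.84824628 415.70683031]
```

```bash
cat > go.py <<'E'
import sys
from h import *
s=state();p=np.array(s["eef_pos"]);w=s["tcp_rot"][2]
print("t",round(s["t"],2),np.round(p,1),np.round(s["tcp_rot"],3),"open",round(s["opening"],3),"F",np.round(s["ft_force"],1))
for a in sys.argv[1:]:
    d=np.array(eval(a))-p;c,n=np.cos(w),np.sin(w)
    print(a,np.round([c*d[0]+n*d[1],n*d[0]-c*d[1],-d[2]],1))
E
python3 go.py 645,-204.5,150 645,-204.5,86 658.7,-13,38
```

```text
t 1.3 [ 169.  -601.7  239.6] [ 3.142 -0.     0.274] open 0.997 F [-0.5  1.3 -0.3]
645,-204.5,150 [ 565.6 -253.7   89.6]
645,-204.5,86 [ 565.6 -253.7  153.6]
658.7,-13,38 [ 630.6 -434.4  201.6]
```

Call:
{"op": "jog_arm", "data": {"motion": [[[45, -20, 7], 0], [[90, -40, 14], 0], [[135, -60, 21], 0], [[180, -80, 28], 0], [[225, -100, 35], 0]]}}

```text
t: 1.8
eef_pos: [359.9, -443.3, 204.6]
tcp_rot: [3.141, -0.0, 0.274]
ft_force: [1.4, -1.2, 0.0]
opening: 1.001
grip_force: 0.0
```

Call:
{"op": "jog_arm", "data": {"motion": [[[45, -20, 7], 0], [[90, -40, 14], 0], [[135, -60, 21], 0], [[180, -80, 28], 0], [[225, -100, 35], 0]]}}

```text
t: 2.3
eef_pos: [549.6, -286.0, 169.5]
tcp_rot: [3.141, -0.0, 0.274]
ft_force: [-0.5, -0.7, 0.5]
opening: 0.999
grip_force: 0.0
```

Call:
{"op": "jog_arm", "data": {"motion": [[[40, -20, 7], 0], [[80, -40, 12], 0], [[105, -50, 15], 0], [[115, -53, 19], 0], [[115, -53, 19], 0]]}}

```text
t: 2.8
eef_pos: [644.9, -204.7, 149.8]
tcp_rot: [-3.141, 0.001, 0.275]
ft_force: [-0.6, -0.2, 0.1]
opening: 0.999
grip_force: 0.0
```

```bash
python3 go.py 645,-204.5,150 645,-204.5,86; python3 - <<'E'
from h import *
for n in("scene",):
    c=read_camera(n);i=c["img"][150:340,110:350];cv2.imwrite("pics/a1.png",cv2.resize(i,(758,600),interpolation=cv2.INTER_CUBIC))
E
```

```text
t 2.8 [ 644.9 -204.7  149.8] [-3.141e+00  1.000e-03  2.750e-01] open 0.999 F [-0.6 -0.2  0.1]
645,-204.5,150 [ 0.2 -0.1 -0.2]
645,-204.5,86 [ 0.2 -0.1 63.8]
```

View pics/a1.png

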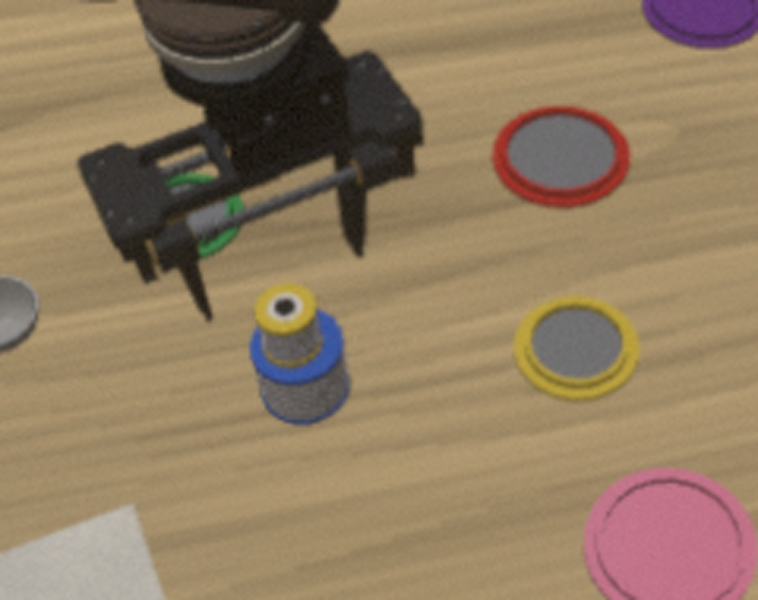

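The open fingers straddle the yellow hub: tips at crop (210,318) and (350,255), hub at (285,307). I'll descend and grip.

Call:
{"op": "jog_arm", "data": {"motion": [[[0, 0, 20], 0], [[0, 0, 40], 0], [[0, 0, 55], 0], [[0, 0, 64], 0], [[0, 0, 64], 0]]}}

```text
t: 3.35
eef_pos: [643.8, -205.9, 85.7]
tcp_rot: [-3.141, 0.001, 0.273]
ft_force: [0.6, 0.7, 1.0]
opening: 0.996
grip_force: 0.0
```

Call:
{"op": "jog_arm", "data": {"motion": [[[0, 0, 0], 0], [[0, 0, 0], 0], [[0, 0, 0], 0], [[0, 0, 0], 0], [[0, 0, 0], 0]], "grip": 1}}

```text
t: 3.85
eef_pos: [644.7, -205.4, 86.9]
tcp_rot: [3.141, -0.0, 0.274]
ft_force: [0.6, 1.0, 0.0]
opening: 0.639
grip_force: 0.0
```

Call:
{"op": "jog_arm", "data": {"motion": [[[0, 0, 0], 0], [[0, 0, 0], 0], [[0, 0, 0], 0]]}}

```text
t: 4.15
eef_pos: [644.6, -205.4, 86.6]
tcp_rot: [3.142, -0.0, 0.274]
ft_force: [-0.3, 0.3, 0.1]
opening: 0.416
grip_force: 30.0
```

Call:
{"op": "jog_arm", "data": {"motion": [[[0, 0, 0], 0], [[0, 0, -8], 0], [[0, 0, -25], 0], [[0, 0, -45], 0], [[0, 0, -60], 0]]}}

```text
t: 4.65
eef_pos: [644.7, -205.5, 148.2]
tcp_rot: [3.141, -0.001, 0.274]
ft_force: [-0.5, -0.5, -1.8]
opening: 0.415
grip_force: 30.0
```

```bash
python3 go.py 658.7,-13,130 658.7,-13,39
```

```text
t 4.65 [ 644.7 -205.5  148.2] [ 3.141e+00 -1.000e-03  2.740e-01] open 0.415 F [-0.5 -0.5 -1.8]
658.7,-13,130 [  65.5 -181.5   18.2]
658.7,-13,39 [  65.5 -181.5  109.2]
```

Call:
{"op": "jog_arm", "data": {"motion": [[[7, -20, 0], 0], [[20, -55, 0], 0], [[34, -95, 0], 0], [[48, -135, 0], 0], [[58, -162, 5], 0]]}}

```text
t: 5.15
eef_pos: [656.3, -30.3, 141.9]
tcp_rot: [-3.141, -0.0, 0.275]
ft_force: [0.3, -0.7, -0.7]
opening: 0.414
grip_force: 30.0
```

Call:
{"op": "jog_arm", "data": {"motion": [[[6, -15, 15], 0], [[7.5, -19.5, 40], 0], [[7.5, -19.5, 65], 0], [[7.5, -19.5, 85], 0], [[7.5, -19.5, 92], 0]]}}

```text
t: 5.65
eef_pos: [657.2, -12.9, 46.4]
tcp_rot: [-3.14, 0.004, 0.274]
ft_force: [-1.0, 0.8, -1.2]
opening: 0.417
grip_force: 30.0
```

```bash
python3 go.py 658.7,-13,39; python3 - <<'E'
from h import *
c=read_camera("scene");i=c["img"][200:320,220:370];cv2.imwrite("pics/a2.png",cv2.resize(i,(750,600),interpolation=cv2.INTER_CUBIC))
E
```

```text
t 5.65 [657.2 -12.9  46.4] [-3.14   0.004  0.274] open 0.417 F [-1.   0.8 -1.2]
658.7,-13,39 [1.4 0.5 7.4]
```

View pics/a2.png

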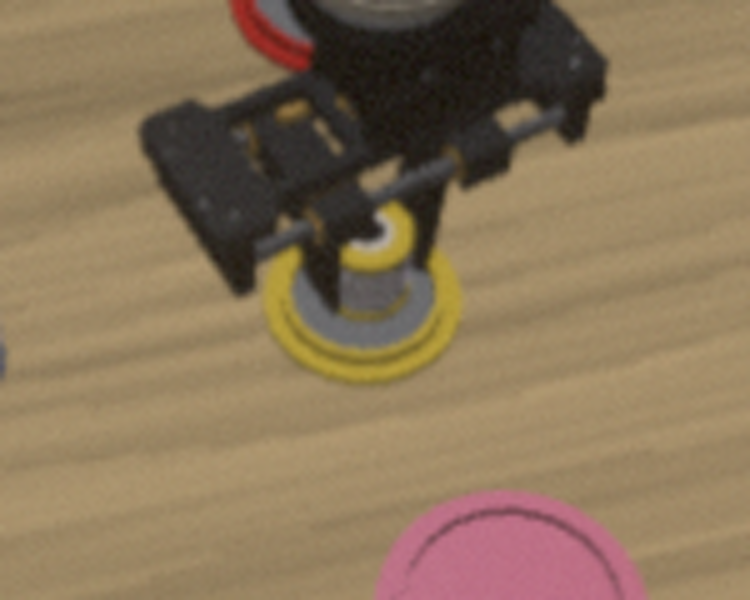

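The yellow reel hangs upright inside its dish, base at crop (375,310). I'll lower it gently and watch the force.

Call:
{"op": "jog_arm", "data": {"motion": [[[1, 0, 3], 0], [[1, 0, 5.5], 0], [[1, 0, 7], 0], [[1, 0, 7.5], 0], [[1, 0, 8], 0]]}}

```text
t: 6.2
eef_pos: [659.7, -12.7, 42.0]
tcp_rot: [3.141, -0.001, 0.274]
ft_force: [0.3, 0.9, -1.9]
opening: 0.419
grip_force: 30.0
```

Call:
{"op": "jog_arm", "data": {"motion": [[[0, 0, 0], 0], [[0, 0, 0], 0]]}}

```text
t: 6.4
eef_pos: [659.6, -12.7, 41.8]
tcp_rot: [3.141, -0.0, 0.274]
ft_force: [-0.0, -0.2, -1.7]
opening: 0.415
grip_force: 30.0
```

Call:
{"op": "jog_arm", "data": {"motion": [[[0, 0, 1.5], 0], [[0, 0, 2.5], 0], [[0, 0, 3], 0], [[0, 0, 3.3], 0], [[0, 0, 3.3], 0]]}}

```text
t: 6.9
eef_pos: [659.5, -12.7, 38.6]
tcp_rot: [3.141, 0.0, 0.274]
ft_force: [-2.7, -0.4, 4.0]
opening: 0.416
grip_force: 30.0
```

Call:
{"op": "jog_arm", "data": {"motion": [[[0, 0, 0], 0], [[0, 0, 0], 0]]}}

```text
t: 7.1
eef_pos: [659.5, -12.7, 38.6]
tcp_rot: [3.141, 0.0, 0.274]
ft_force: [-3.3, 0.8, 4.7]
opening: 0.415
grip_force: 30.0
```

Call:
{"op": "jog_arm", "data": {"motion": [[[0, 0, 0], 0], [[0, 0, 0], 0], [[0, 0, 0], 0], [[0, 0, 0], 0], [[0, 0, 0], 0]], "grip": 0}}

```text
t: 7.6
eef_pos: [659.5, -12.7, 38.2]
tcp_rot: [3.141, 0.0, 0.274]
ft_force: [0.5, 0.4, 0.5]
opening: 0.779
grip_force: 0.0
```

Call:
{"op": "jog_arm", "data": {"motion": [[[0, 0, -15], 0], [[0, 0, -40], 0], [[0, 0, -80], 0], [[0, 0, -115], 0], [[0, 0, -120], 0]]}}

```text
t: 8.1
eef_pos: [661.1, -12.8, 164.0]
tcp_rot: [3.139, -0.007, 0.274]
ft_force: [-0.4, -0.0, 0.9]
opening: 1.0
grip_force: 0.0
```

```bash
python3 go.py 643.5,-202,160 643.5,-202,40; python3 - <<'E'
from m import *
c=read_camera("scene");i=c["img"][200:320,160:350]
e=ell(mask(c["img"],"blue",(180,245,230,275)));print(e,at(c,*e[0],52))
t=read_camera("top")
e=ell(mask(t["img"],"blue",(335,155,395,210)));print(e,at(t,*e[0],52))
cv2.imwrite("pics/a3.png",cv2.resize(np.hstack([i,t["img"][140:260,240:400]]),(780,270),interpolation=cv2.INTER_CUBIC))
E
```

```text
t 8.1 [661.1 -12.8 164. ] [ 3.139 -0.007  0.274] open 1.0 F [-0.4 -0.   0.9]
643.5,-202,160 [-68.1 177.4   4. ]
643.5,-202,40 [-68.1 177.4 124. ]
((203.39639282226562, 259.1043701171875), (23.380416870117188, 28.939847946166992), 77.96257019042969) [ 645.99251179 -202.67168095]
((362.8090515136719, 181.16714477539062), (24.114992141723633, 24.785978317260742), 78.83709716796875) [ 644.62865018 -200.99548133]
```

View pics/a3.png

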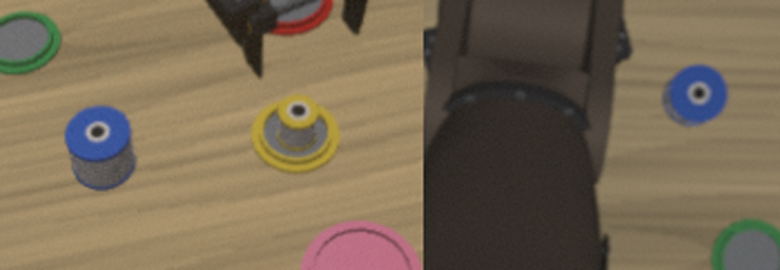

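The yellow reel stands flat in its dish, at crop (297,125). The blue reel is free, with its hub at crop (97,131) in the scene view and (699,93) in the top view, which puts its centre near (645,-202).

Call:
{"op": "jog_arm", "data": {"motion": [[[-16, 44, 0], 0], [[-32, 88, 0], 0], [[-48, 132, 0], 0], [[-62, 170, 0], 0], [[-65, 178.3, 5], 0]]}}

```text
t: 8.7
eef_pos: [644.2, -205.9, 152.2]
tcp_rot: [-3.142, 0.001, 0.27]
ft_force: [0.5, 0.9, -0.1]
opening: 0.999
grip_force: 0.0
```

Call:
{"op": "jog_arm", "data": {"motion": [[[0, 0, 20], 0], [[0, 0, 45], 0], [[0, 0, 60], 0], [[0, 0, 60], 0]]}}

```text
t: 9.1
eef_pos: [644.0, -200.9, 90.4]
tcp_rot: [-3.138, 0.004, 0.274]
ft_force: [-0.1, -0.1, -0.3]
opening: 0.999
grip_force: 0.0
```

```bash
python3 go.py 645.2,-202,40
```

```text
t 9.1 [ 644.  -200.9   90.4] [-3.138  0.004  0.274] open 0.999 F [-0.1 -0.1 -0.3]
645.2,-202,40 [ 0.8  1.4 50.4]
```

Call:
{"op": "jog_arm", "data": {"motion": [[[0, 0, 15], 0], [[0, 0, 33], 0], [[0, 0, 46], 0], [[0, 0, 53], 0], [[0, 0, 53], 0]]}}

```text
t: 9.6
eef_pos: [644.9, -201.7, 39.5]
tcp_rot: [-3.141, 0.001, 0.274]
ft_force: [0.1, -0.1, -0.2]
opening: 1.001
grip_force: 0.0
```

Call:
{"op": "jog_arm", "data": {"motion": [[[0, 0, 0], 0], [[0, 0, 0], 0], [[0, 0, 0], 0], [[0, 0, 0], 0], [[0, 0, 0], 0]], "grip": 1}}

```text
t: 10.1
eef_pos: [645.3, -202.0, 40.7]
tcp_rot: [3.141, -0.0, 0.274]
ft_force: [-1.4, 1.2, 2.7]
opening: 0.651
grip_force: 30.0
```

Call:
{"op": "jog_arm", "data": {"motion": [[[0, 0, 0], 0], [[0, 0, 0], 0]]}}

```text
t: 10.3
eef_pos: [645.3, -202.0, 40.7]
tcp_rot: [3.141, -0.0, 0.274]
ft_force: [-1.3, -1.1, 3.1]
opening: 0.648
grip_force: 30.0
```

```bash
python3 go.py 638,243,150
```

```text
t 10.3 [ 645.3 -202.    40.7] [ 3.141 -0.     0.274] open 0.648 F [-1.3 -1.1  3.1]
638,243,150 [ 113.3 -430.4 -109.3]
```

Call:
{"op": "jog_arm", "data": {"motion": [[[0, 0, -5], 0], [[0, 0, -20], 0], [[0, 0, -45], 0], [[0, 0, -75], 0], [[0, 0, -105], 0]]}}

```text
t: 10.8
eef_pos: [644.9, -201.7, 147.1]
tcp_rot: [-3.141, 0.0, 0.274]
ft_force: [0.3, -0.3, -3.0]
opening: 0.648
grip_force: 30.0
```

Call:
{"op": "jog_arm", "data": {"motion": [[[6, -24, 0], 0], [[16, -60, 0], 0], [[27, -102, 0], 0], [[38, -144, 0], 0], [[49, -186, 0], 0]]}}

```text
t: 11.3
eef_pos: [641.7, -8.0, 146.3]
tcp_rot: [3.141, -0.0, 0.273]
ft_force: [1.1, 0.9, -3.2]
opening: 0.65
grip_force: 30.0
```

Call:
{"op": "jog_arm", "data": {"motion": [[[11, -42, 0], 0], [[22, -84, 0], 0], [[33, -126, 0], 0], [[44, -168, 0], 0], [[53, -202, 0], 0]]}}

```text
t: 11.8
eef_pos: [637.9, 201.7, 146.2]
tcp_rot: [-3.142, -0.0, 0.275]
ft_force: [-0.3, -1.5, -3.8]
opening: 0.653
grip_force: 30.0
```

```bash
python3 go.py 638,243,56; python3 -c "
from h import *;print(np.round(state()['joints'],2))"
```

```text
t 11.8 [637.9 201.7 146.2] [-3.142 -0.     0.275] open 0.653 F [-0.3 -1.5 -3.8]
638,243,56 [ 11.3 -39.8  90.2]
[0.21 0.65 1.54 0.   0.96 1.5 ]
```

Call:
{"op": "jog_arm", "data": {"motion": [[[7, -24, 10], 0], [[11, -39, 30], 0], [[11.3, -39.8, 55], 0], [[11.3, -39.8, 75], 0], [[11.3, -39.8, 85], 0]]}}

```text
t: 12.3
eef_pos: [637.5, 239.9, 57.7]
tcp_rot: [3.141, 0.004, 0.274]
ft_force: [0.4, 0.1, -4.0]
opening: 0.647
grip_force: 30.0
```

```bash
python3 - <<'E'
from h import *
c=read_camera("scene");i=c["img"][170:290,320:470];cv2.imwrite("pics/a4.png",cv2.resize(i,(600,480),interpolation=cv2.INTER_CUBIC))
E
python3 go.py 638,243,44.7
```

```text
t 12.35 [637.4 239.8  57. ] [3.141 0.004 0.273] open 0.643 F [-1.  -0.  -4.8]
638,243,44.7 [ 1.5 -2.9 12.3]
```

View pics/a4.png

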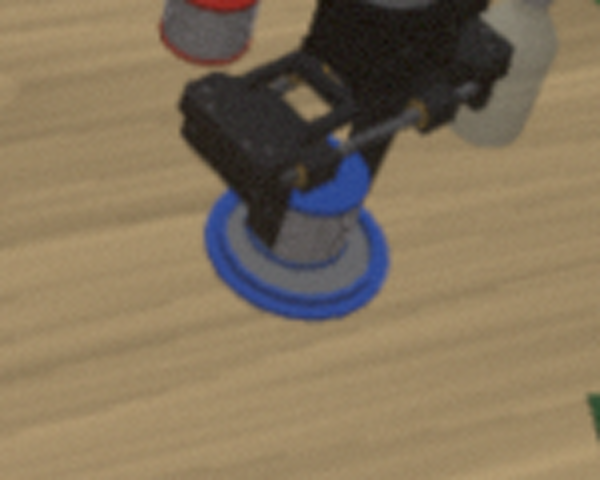

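The blue reel is upright over its dish floor, base at crop (310,255), and the bottle is well clear. I'll lower it.

Call:
{"op": "jog_arm", "data": {"motion": [[[0, -1, 4], 0], [[0, -1, 7], 0], [[0, -1, 9], 0], [[0, -1, 9], 0], [[0, -1, 9], 0]]}}

```text
t: 12.85
eef_pos: [638.5, 241.5, 51.7]
tcp_rot: [3.141, -0.001, 0.274]
ft_force: [0.7, 0.2, -2.7]
opening: 0.648
grip_force: 30.0
```

Call:
{"op": "jog_arm", "data": {"motion": [[[0, 0, 0], 0], [[0, 0, 0], 0]]}}

```text
t: 13.05
eef_pos: [638.3, 241.6, 51.5]
tcp_rot: [3.142, -0.0, 0.274]
ft_force: [0.3, 0.7, -4.0]
opening: 0.648
grip_force: 30.0
```

Call:
{"op": "jog_arm", "data": {"motion": [[[0, -1, 2], 0], [[0, -1, 4], 0], [[0, -1, 5.5], 0], [[0, -1, 6.5], 0], [[0, -1, 6.5], 0]]}}

```text
t: 13.55
eef_pos: [638.0, 242.5, 44.7]
tcp_rot: [3.141, 0.0, 0.274]
ft_force: [-0.0, -0.3, -3.4]
opening: 0.653
grip_force: 30.0
```

Call:
{"op": "jog_arm", "data": {"motion": [[[0, 0, 0.3], 0], [[0, 0, 0.6], 0]]}}

```text
t: 13.75
eef_pos: [638.0, 242.5, 44.6]
tcp_rot: [3.141, -0.0, 0.274]
ft_force: [-2.6, -1.0, 5.7]
opening: 0.649
grip_force: 30.0
```

Call:
{"op": "jog_arm", "data": {"motion": [[[0, 0, 0], 0], [[0, 0, 0], 0], [[0, 0, 0], 0], [[0, 0, 0], 0], [[0, 0, 0], 0]], "grip": 0}}

```text
t: 14.25
eef_pos: [638.0, 242.5, 44.1]
tcp_rot: [3.142, 0.0, 0.274]
ft_force: [-0.2, -0.1, 0.0]
opening: 0.983
grip_force: 0.0
```

Call:
{"op": "jog_arm", "data": {"motion": [[[0, 0, -15], 0], [[0, 0, -45], 0], [[0, 0, -85], 0], [[0, 0, -112], 0], [[0, 0, -115], 0]]}}

```text
t: 14.75
eef_pos: [639.4, 242.9, 164.4]
tcp_rot: [3.141, -0.007, 0.274]
ft_force: [0.7, -0.2, 1.3]
opening: 1.005
grip_force: 0.0
```

```bash
python3 go.py 452.5,264,160; python3 - <<'E'
from h import *
c=read_camera("scene");i=c["img"][120:280,320:470];cv2.imwrite("pics/a5.png",cv2.resize(i,(560,600),interpolation=cv2.INTER_CUBIC))
E
```

```text
t 14.75 [639.4 242.9 164.4] [ 3.141 -0.007  0.274] open 1.005 F [ 0.7 -0.2  1.3]
452.5,264,160 [-174.2  -70.8    4.4]
```

View pics/a5.png

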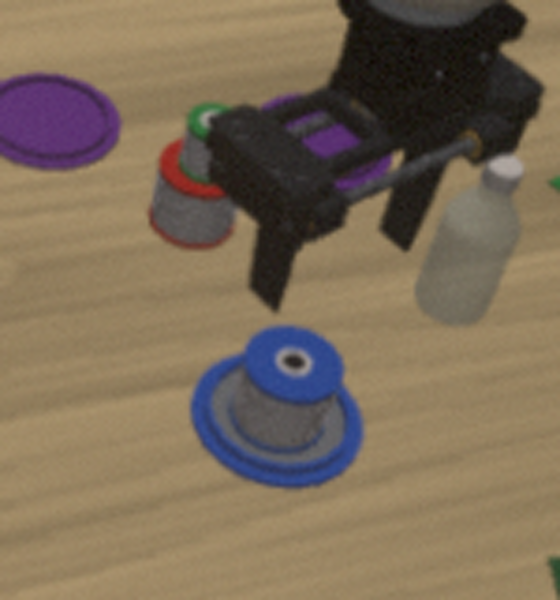

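The blue reel stands flat in its dish, hub at crop (293,362), and the bottle and red stack are untouched. Next is the green reel.

Call:
{"op": "jog_arm", "data": {"motion": [[[-42, -17, 0], 0], [[-84, -34, 0], 0], [[-126, -52, 0], 0], [[-160, -66, 0], 0], [[-172.8, -70.9, 0], 0]]}}

```text
t: 15.3
eef_pos: [449.1, 264.0, 158.8]
tcp_rot: [3.141, 0.003, 0.275]
ft_force: [0.5, -0.1, -0.1]
opening: 1.0
grip_force: 0.0
```

Call:
{"op": "jog_arm", "data": {"motion": [[[0, 0, 5], 0], [[0, 0, 10], 0], [[0, 0, 10], 0]]}}

```text
t: 15.6
eef_pos: [453.5, 263.8, 148.1]
tcp_rot: [3.141, 0.001, 0.273]
ft_force: [-0.3, -1.1, -0.0]
opening: 1.0
grip_force: 0.0
```

```bash
python3 go.py 452.5,264,86; python3 - <<'E'
from h import *
c=read_camera("scene");i=c["img"][110:210,310:440];cv2.imwrite("pics/a6.png",cv2.resize(i,(650,500),interpolation=cv2.INTER_CUBIC))
E
```

```text
t 15.6 [453.5 263.8 148.1] [3.141e+00 1.000e-03 2.730e-01] open 1.0 F [-0.3 -1.1 -0. ]
452.5,264,86 [-0.9 -0.5 62.1]
```

View pics/a6.png

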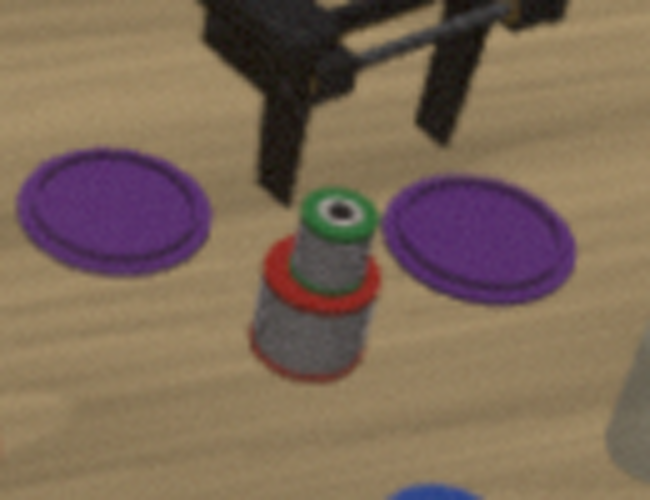

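The fingertips are at crop (280,200) and (435,140). Their midpoint projects down onto the green hub at (342,212), so I'll descend.

Call:
{"op": "jog_arm", "data": {"motion": [[[-0.5, 0, 20], 0], [[-0.5, 0, 40], 0], [[-0.5, 0, 55], 0], [[-0.5, 0, 62.5], 0], [[-0.5, 0, 62.5], 0]]}}

```text
t: 16.15
eef_pos: [452.2, 263.6, 85.8]
tcp_rot: [3.141, 0.002, 0.273]
ft_force: [-0.4, -0.6, -0.2]
opening: 1.002
grip_force: 0.0
```

Call:
{"op": "jog_arm", "data": {"motion": [[[0, 0, 0], 0], [[0, 0, 0], 0], [[0, 0, 0], 0], [[0, 0, 0], 0], [[0, 0, 0], 0]], "grip": 1}}

```text
t: 16.65
eef_pos: [452.1, 263.9, 87.0]
tcp_rot: [3.142, -0.0, 0.274]
ft_force: [0.1, 0.1, 0.1]
opening: 0.636
grip_force: 0.0
```

Call:
{"op": "jog_arm", "data": {"motion": [[[0, 0, 0], 0], [[0, 0, 0], 0], [[0, 0, 0], 0], [[0, 0, 0], 0]]}}

```text
t: 17.05
eef_pos: [452.0, 263.9, 86.7]
tcp_rot: [3.141, 0.0, 0.274]
ft_force: [-0.2, 0.3, 1.4]
opening: 0.42
grip_force: 30.0
```

```bash
python3 go.py 471.7,-269.5,150
```

```text
t 17.05 [452.  263.9  86.7] [3.141 0.    0.274] open 0.42 F [-0.2  0.3  1.4]
471.7,-269.5,150 [-125.2  518.8  -63.3]
```

Call:
{"op": "jog_arm", "data": {"motion": [[[0, 0, -3], 0], [[0, 0, -12], 0], [[0, 0, -28], 0], [[0, 0, -45], 0], [[0, 0, -60], 0]]}}

```text
t: 17.55
eef_pos: [452.0, 263.9, 148.0]
tcp_rot: [3.142, -0.0, 0.274]
ft_force: [0.1, -0.6, -1.8]
opening: 0.419
grip_force: 30.0
```

Call:
{"op": "jog_arm", "data": {"motion": [[[-5, 20, 0], 0], [[-13, 55, 0], 0], [[-23, 95, 0], 0], [[-33, 137, 0], 0], [[-43, 179, 0], 0]]}}

```text
t: 18.05
eef_pos: [458.8, 78.5, 147.4]
tcp_rot: [3.141, -0.001, 0.274]
ft_force: [0.5, 0.1, -1.9]
opening: 0.419
grip_force: 30.0
```

Call:
{"op": "jog_arm", "data": {"motion": [[[-10, 42, 0], 0], [[-20, 84, 0], 0], [[-30, 126, 0], 0], [[-40, 168, 0], 0], [[-50, 210, 0], 0]]}}

```text
t: 18.55
eef_pos: [467.5, -137.6, 147.4]
tcp_rot: [3.141, -0.001, 0.274]
ft_force: [1.1, -0.1, -1.7]
opening: 0.416
grip_force: 30.0
```

Call:
{"op": "jog_arm", "data": {"motion": [[[-9, 38, 0], 0], [[-18, 73, 0], 0], [[-26, 105, 0], 0], [[-31, 125, 0], 0], [[-32, 129, 0], 0]]}}

```text
t: 19.05
eef_pos: [471.7, -270.7, 147.2]
tcp_rot: [3.141, -0.001, 0.272]
ft_force: [0.0, 0.3, -0.7]
opening: 0.415
grip_force: 30.0
```

```bash
python3 go.py 471.7,-269.5,49;  python3 -c "
from h import *;print(np.round(state()['joints'],2))"
```

```text
t 19.05 [ 471.7 -270.7  147.2] [ 3.141e+00 -1.000e-03  2.720e-01] open 0.415 F [ 0.   0.3 -0.7]
471.7,-269.5,49 [ 0.3 -1.1 98.2]
[-0.64  0.49  1.86 -0.    0.79  0.66]
```

Contact should come at TCP z ≈ 38.7.

Call:
{"op": "jog_arm", "data": {"motion": [[[0, -1, 25], 0], [[0, -1, 55], 0], [[0, -1, 78], 0], [[0, -1, 92], 0], [[0, -1, 95], 0]]}}

```text
t: 19.55
eef_pos: [471.0, -266.5, 50.7]
tcp_rot: [-3.14, 0.002, 0.274]
ft_force: [-0.4, 0.5, -0.8]
opening: 0.416
grip_force: 30.0
```

Call:
{"op": "jog_arm", "data": {"motion": [[[0, 0, 0], 0], [[0, 0, 0], 0]]}}

```text
t: 19.75
eef_pos: [471.8, -267.5, 52.7]
tcp_rot: [3.141, -0.001, 0.274]
ft_force: [0.6, -0.5, -2.4]
opening: 0.417
grip_force: 30.0
```

```bash
python3 go.py 471.7,-269.5,38.7; python3 - <<'E'
from h import *
c=read_camera("scene");i=c["img"][170:270,90:220];cv2.imwrite("pics/a7.png",cv2.resize(i,(650,500),interpolation=cv2.INTER_CUBIC))
E
```

```text
t 19.75 [ 471.8 -267.5   52.7] [ 3.141e+00 -1.000e-03  2.740e-01] open 0.417 F [ 0.6 -0.5 -2.4]
471.7,-269.5,38.7 [-0.6  1.9 14. ]
```

View pics/a7.png

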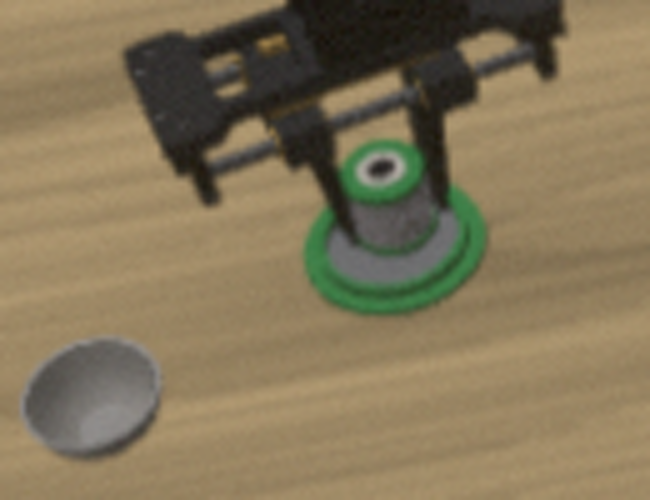

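The green reel hangs upright over its dish, base at crop (395,240), and the cup is clear. I'll lower it.

Call:
{"op": "jog_arm", "data": {"motion": [[[-0.5, 2, 4], 0], [[-0.5, 2, 8], 0], [[-0.5, 2, 11], 0], [[-0.5, 2, 13], 0], [[-0.5, 2, 13], 0]]}}

```text
t: 20.3
eef_pos: [471.4, -269.7, 38.7]
tcp_rot: [-3.141, 0.0, 0.274]
ft_force: [-1.1, 0.4, 1.5]
opening: 0.416
grip_force: 30.0
```

Call:
{"op": "jog_arm", "data": {"motion": [[[0, 0, 0.5], 0], [[0, 0, 1], 0], [[0, 0, 1], 0]]}}

```text
t: 20.6
eef_pos: [471.4, -269.7, 38.7]
tcp_rot: [3.141, -0.0, 0.274]
ft_force: [-4.3, 2.4, 14.5]
opening: 0.417
grip_force: 30.0
```

Firm contact, so I'll back off slightly and release.

Call:
{"op": "jog_arm", "data": {"motion": [[[0, 0, -0.5], 0], [[0, 0, -0.8], 0]]}}

```text
t: 20.8
eef_pos: [471.4, -269.7, 38.7]
tcp_rot: [3.141, 0.0, 0.274]
ft_force: [-1.9, 0.6, 1.7]
opening: 0.417
grip_force: 30.0
```

Call:
{"op": "jog_arm", "data": {"motion": [[[0, 0, 0], 0], [[0, 0, 0], 0], [[0, 0, 0], 0], [[0, 0, 0], 0], [[0, 0, 0], 0]], "grip": 0}}

```text
t: 21.3
eef_pos: [471.5, -269.7, 38.5]
tcp_rot: [3.141, -0.0, 0.274]
ft_force: [0.7, -1.4, 0.2]
opening: 0.778
grip_force: 0.0
```

Call:
{"op": "jog_arm", "data": {"motion": [[[0, 0, -15], 0], [[0, 0, -40], 0], [[0, 0, -80], 0], [[0, 0, -112], 0], [[0, 0, -115], 0]]}}

```text
t: 21.8
eef_pos: [472.6, -270.5, 157.2]
tcp_rot: [3.137, -0.004, 0.274]
ft_force: [1.2, -0.2, 1.1]
opening: 0.998
grip_force: 0.0
```

```bash
python3 - <<'E'
from m import *
for n,b in(("scene",(345,150,395,180)),("top",(140,235,195,285))):
    c=read_camera(n);e=ell(mask(c["img"],"red",b));print(n,np.round(e[0],1),np.round(e[1],1),np.round(at(c,*e[0],52),1))
    if n=="scene":i=c["img"][170:270,90:220];j=c["img"][130:230,310:440]
cv2.imwrite("pics/a8.png",cv2.resize(np.hstack([i,j]),(780,300),interpolation=cv2.INTER_CUBIC))
E
python3 go.py 452,262,155
```

```text
scene [374.  164.2] [16.3 23.3] [453.2 261.6]
top [163.9 259.9] [25.9 26.5] [451.4 262.2]
t 21.9 [ 471.6 -269.8  154.1] [ 3.14e+00 -1.00e-03  2.74e-01] open 0.997 F [-0.6 -0.6 -0.1]
452,262,155 [ 124.9 -517.2   -0.9]
```

View pics/a8.png

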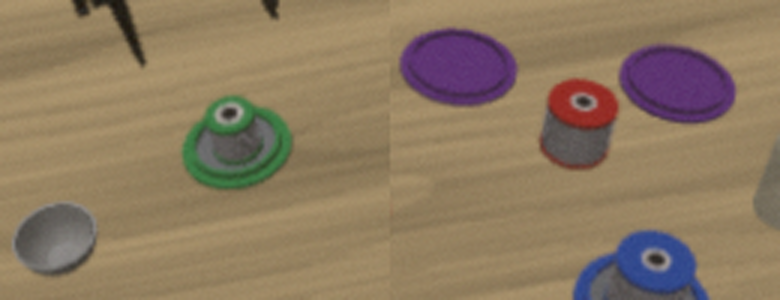

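The green reel stands flat in its dish, at crop (230,130). The red reel is free and upright, hub at crop (583,102), which puts it at (452,262).

Call:
{"op": "jog_arm", "data": {"motion": [[[10, -42, 0], 0], [[21, -87, 0], 0], [[32, -132, 0], 0], [[43, -177, 0], 0], [[54, -222, 0], 0]]}}

```text
t: 22.4
eef_pos: [462.6, -39.6, 152.2]
tcp_rot: [-3.141, 0.002, 0.273]
ft_force: [0.9, 0.6, -0.2]
opening: 1.001
grip_force: 0.0
```

Call:
{"op": "jog_arm", "data": {"motion": [[[11, -45, 0], 0], [[22, -90, 0], 0], [[33, -135, 0], 0], [[44, -180, 0], 0], [[53, -222, 0], 0]]}}

```text
t: 22.9
eef_pos: [453.6, 188.6, 152.1]
tcp_rot: [3.142, 0.002, 0.274]
ft_force: [0.7, -0.1, 0.3]
opening: 1.0
grip_force: 0.0
```

Call:
{"op": "jog_arm", "data": {"motion": [[[12, -45, 15], 0], [[18, -72, 35], 0], [[18, -73, 55], 0], [[18, -73, 60], 0], [[18, -73, 60], 0]]}}

```text
t: 23.4
eef_pos: [451.4, 261.3, 92.1]
tcp_rot: [3.141, 0.003, 0.274]
ft_force: [0.1, 0.4, 0.6]
opening: 0.997
grip_force: 0.0
```

```bash
python3 go.py 452,262,40.5
```

```text
t 23.4 [451.4 261.3  92.1] [3.141e+00 3.000e-03 2.740e-01] open 0.997 F [0.1 0.4 0.6]
452,262,40.5 [ 0.8 -0.5 51.6]
```

Call:
{"op": "jog_arm", "data": {"motion": [[[0, 0, 15], 0], [[0, 0, 33], 0], [[0, 0, 46], 0], [[0, 0, 53], 0], [[0, 0, 53], 0]]}}

```text
t: 23.9
eef_pos: [452.0, 261.4, 40.0]
tcp_rot: [3.141, 0.001, 0.273]
ft_force: [0.3, 0.0, 0.2]
opening: 0.998
grip_force: 0.0
```

Call:
{"op": "jog_arm", "data": {"motion": [[[0, 0, 0], 0], [[0, 0, 0], 0], [[0, 0, 0], 0], [[0, 0, 0], 0], [[0, 0, 0], 0]], "grip": 1}}

```text
t: 24.4
eef_pos: [452.1, 261.9, 40.7]
tcp_rot: [3.142, -0.0, 0.274]
ft_force: [0.3, 0.0, 2.6]
opening: 0.647
grip_force: 30.0
```

Call:
{"op": "jog_arm", "data": {"motion": [[[0, 0, 0], 0], [[0, 0, 0], 0]]}}

```text
t: 24.6
eef_pos: [452.2, 261.9, 40.7]
tcp_rot: [3.142, -0.0, 0.274]
ft_force: [-0.1, 0.9, 5.1]
opening: 0.65
grip_force: 30.0
```

```bash
python3 go.py 476,25.2,40.5
```

```text
t 24.6 [452.2 261.9  40.7] [ 3.142 -0.     0.274] open 0.65 F [-0.1  0.9  5.1]
476,25.2,40.5 [-4.110e+01  2.344e+02  2.000e-01]
```

Call:
{"op": "jog_arm", "data": {"motion": [[[0, 0, -5], 0], [[0, 0, -18], 0], [[0, 0, -38], 0], [[0, 0, -55], 0], [[0, 0, -65], 0]]}}

```text
t: 25.1
eef_pos: [452.2, 261.9, 107.2]
tcp_rot: [-3.142, -0.001, 0.274]
ft_force: [-0.3, -0.0, -5.3]
opening: 0.651
grip_force: 30.0
```

Call:
{"op": "jog_arm", "data": {"motion": [[[-4, 22, 0], 0], [[-10, 57, 0], 0], [[-17, 97, 0], 0], [[-24, 137, 0], 0], [[-31, 177, 0], 0]]}}

```text
t: 25.6
eef_pos: [469.8, 81.6, 105.8]
tcp_rot: [3.142, 0.0, 0.274]
ft_force: [0.1, 0.6, -5.9]
opening: 0.648
grip_force: 30.0
```

Call:
{"op": "jog_arm", "data": {"motion": [[[-6, 35, 0], 0], [[-10, 55, 8], 0], [[-10, 57, 25], 0], [[-10, 57.4, 40], 0], [[-10, 57.4, 50], 0]]}}

```text
t: 26.1
eef_pos: [475.7, 24.8, 54.9]
tcp_rot: [-3.141, 0.001, 0.273]
ft_force: [-0.1, -0.1, -5.3]
opening: 0.647
grip_force: 30.0
```

Call:
{"op": "jog_arm", "data": {"motion": [[[0, 0, 0], 0], [[0, 0, 0], 0]]}}

```text
t: 26.3
eef_pos: [476.0, 25.3, 55.7]
tcp_rot: [3.142, 0.0, 0.274]
ft_force: [-0.1, -0.5, -5.2]
opening: 0.651
grip_force: 30.0
```

```bash
python3 go.py 476,25.2,44.7; python3 - <<'E'
from h import *
c=read_camera("scene");i=c["img"][140:240,225:355];cv2.imwrite("pics/a9.png",cv2.resize(i,(650,500),interpolation=cv2.INTER_CUBIC))
E
```

```text
t 26.3 [476.   25.3  55.7] [3.142 0.    0.274] open 0.651 F [-0.1 -0.5 -5.2]
476,25.2,44.7 [-0.   0.1 11. ]
```

View pics/a9.png

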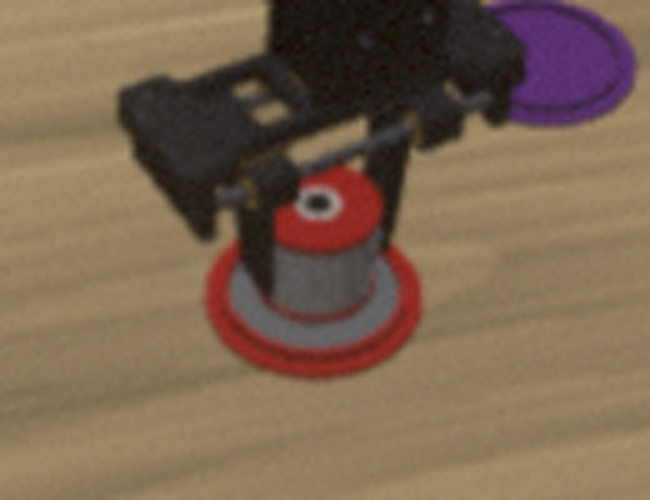

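The red reel is upright over the red dish, base at crop (320,300). I'll lower it.

Call:
{"op": "jog_arm", "data": {"motion": [[[0, 0, 4], 0], [[0, 0, 7], 0], [[0, 0, 9.5], 0], [[0, 0, 10.6], 0], [[0, 0, 10.6], 0]]}}

```text
t: 26.85
eef_pos: [475.9, 25.1, 44.8]
tcp_rot: [3.142, 0.0, 0.274]
ft_force: [0.4, 0.6, -5.3]
opening: 0.65
grip_force: 30.0
```

Call:
{"op": "jog_arm", "data": {"motion": [[[0, 0, 0.3], 0], [[0, 0, 0.5], 0]]}}

```text
t: 27.05
eef_pos: [476.0, 25.1, 44.7]
tcp_rot: [3.141, -0.0, 0.274]
ft_force: [-2.3, -0.3, 5.1]
opening: 0.645
grip_force: 30.0
```

Call:
{"op": "jog_arm", "data": {"motion": [[[0, 0, 0], 0], [[0, 0, 0], 0], [[0, 0, 0], 0], [[0, 0, 0], 0], [[0, 0, 0], 0]], "grip": 0}}

```text
t: 27.55
eef_pos: [476.0, 25.1, 44.4]
tcp_rot: [3.141, -0.0, 0.274]
ft_force: [-0.4, -0.3, 0.0]
opening: 0.98
grip_force: 0.0
```

Call:
{"op": "jog_arm", "data": {"motion": [[[0, 0, -15], 0], [[0, 0, -45], 0], [[0, 0, -85], 0], [[0, 0, -125], 0], [[0, 0, -140], 0]]}}

```text
t: 28.05
eef_pos: [476.8, 25.1, 187.7]
tcp_rot: [3.14, -0.004, 0.274]
ft_force: [-0.4, 0.0, -0.9]
opening: 0.999
grip_force: 0.0
```

Call:
{"op": "jog_arm", "data": {"motion": [[[0, 0, 0], 0], [[0, 0, 0], 0]]}}

```text
t: 28.25
eef_pos: [475.7, 25.1, 183.9]
tcp_rot: [3.142, 0.0, 0.274]
ft_force: [0.2, -1.2, -0.3]
opening: 1.001
grip_force: 0.0
```

```bash
python3 - <<'E'
from h import *
c=read_camera("scene");i=c["img"][120:320,80:480];cv2.imwrite("pics/b1.png",cv2.resize(i,(800,400),interpolation=cv2.INTER_CUBIC))
E
```

```text
(no output)
```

View pics/b1.png

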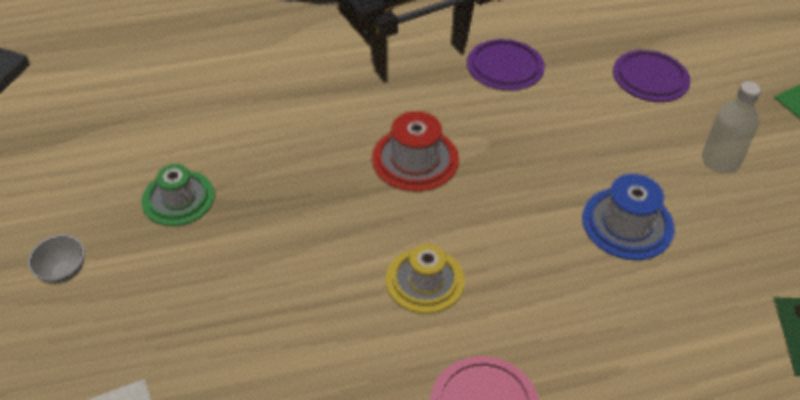

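All four reels stand upright in the dishes of their own colour: red (416,145), blue (632,210), yellow (427,270) and green (175,190). The bottle and cup are where they were and the gripper is clear.

```bash
python3 -c "
from cell import job_done;print(job_done())"
```

```text
the job is handed in; nothing more can be done
None
```

The job is handed in: all four reels stand upright and flat in the dishes of their own colour, and the bottle and cup were left where they stood; the robot clock was at about 28 s.

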